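# Run the radio bracket's loose wing nut home

## Robot

A 6-joint arm with a two-finger parallel gripper is mounted at the origin on the work surface. World frame = base frame: x ahead of the robot, y to its left, z up, the work surface at z = 0. Lengths are in m, angles in rad, forces in N, time in s.
With the tool pointing down it reaches from about 0.225 to 0.875 m from the base axis. Payload 3.4 kg.
Tool frame: the origin (TCP) lies at the very end of the fingers, on their centre line; the grasp point (between the pads) lies 19 mm behind it (manip.grasp_offset is the distance from the TCP to the grasp point, in m); x points along the fingers, y is the direction in which the jaws open and shut, and the axes are right-handed (so a half turn about x gives the same grasp; the last joint's range is limited). The gripper opens to 85 mm and grips with 20 to 120 N. Pads are 22 mm wide; open, the fingers measure 114 mm over their backs; the gripper's body (76 mm by 85 mm) begins 54 mm behind the grasp point. The pads swing forward as they close: fully open they stand 13 mm farther back than shut.
Start: joints at [0.988, 0.276, 1.505, -0, 1.361, -0.121], TCP at [0.256, 0.515, 0.231] pointing down, gripper open.
Joint ranges: [-2.89, 2.89], [-0.75, 2.08], [0.22, 2.7], [-1.18, 4.32], [0.11, 2.71], [-2.7, 2.7]. Speed limits (rad/s): [2.57, 2.57, 3.14, 3.14, 3.14, 3.14].

## Interface

Orientations are given as a unit quaternion [w, x, y, z].
In Python, from rig import manip gives the robot as it stands.
- The arm moves only by the tool step_arm, never from a script. Its argument "increments" is a list of rows, each an object with "grip": the opening, from 0 (shut) to 1 (fully open); "delta_pos": the shift along the world's x, y, z in m, a list of three; "twist": the turn about the world's z in degrees. A call has 1 to 10 rows; each row shifts and turns the commanded pose from where the row before left it; what a row does not reach is not made up. A row lasts 1/12 s, in which the tool goes at most 41.7 mm and 7.16 degrees, less where a joint would pass 70% of its speed; a pose out of reach is approached as far as the arm can. A call with a gripper value outside its range is refused whole. The fingers move at their own pace and stop on an object; "force" is the grip in N (left out, the last holds). Time passes only in rows, so rows that do not move let the fingers close. It gives the time, the measured TCP pose, the force and the opening at its end, in the units of the state.
- manip.get_state(): the state, without advancing time (a new reading comes with each control period).
- manip.get_image(name): name is "scene" or "top" or "wrist"; returns a dict with "img" (480x640x3 uint8, red, green, blue), "fx", "fy", "cx", "cy" (pixels), "rvec" (rotation vector, rad) and "tvec" (3), from world to camera coordinates, as OpenCV has them; the wrist camera has in their place "mount" (4x4, takes a point from camera to tool coordinates, whose origin is the TCP and whose axes are the tool frame's). Camera axes: x right, y down, z forward; pixel columns grow to the right and rows downward; lengths in m; the calibration is good to about 2 mm. The wrist camera is an equidistant fisheye: a pixel r from the principal point sees the ray r / f radians off the axis. A picture is of the moment at which its call begins: read the wrist's pose just before it. There is no depth.
- manip.sign_off(): hands the job in, once; it reports no verdict.
The state is a dict: "clock": time; "qpos": joint angles; "qd": joint speeds; "effort": joint torques, N m; "position": TCP position; "ee_rot": TCP orientation; "contact_force": force on the tool from outside, world axes, zero at the start; "moment": the same for the moment, N m; "width": finger opening in m.
Only numpy, scipy, OpenCV 4.12 (cv2) and the standard library are available. Lean on these libraries where they do the work, as an engineer would, in place of code of your own. Each camera call takes 0.05 s, during which the arm holds its last target. There are 200 camera calls.

## Task

The wing nut in front of the radio's ledge bracket has worked loose: with the tips of the closed fingers, push its wings round clockwise as seen from above, stroke after stroke, until the nut is fully home and will turn no further. Only push the wings from the side: never take the nut or a wing between the two fingers. Leave the radio's volume knob and everything else on the ledge as they are, and come away clear at the end.

Things in the scene. Friction and masses are not known exactly. Their poses are not given: they have to be found in the camera images.
- bracket: Fixed dark steel ledge bracket with a radio. Origin: on the wing nut's axis at ledge level; z up; +x from the nut to the radio. Foot plate 6 mm thick, x -34..41, y -45..45 mm; round boss, radius 19, rises on the axis to z = 34 mm. Behind the nut an upright plate, front face at x = 38, y -45..45 mm, with a lip at its top (point lip). In front (x < 24 mm) the space about the nut is open.
- lip (a point): Middle of the lower front edge of the bracket's lip, folded towards the nut: in the bracket's frame the lip is x 24..41, y -45..45, z 69..72 mm (this point at 24, 0, 69). It hangs over the rear of the wings' circle, so a fingertip coming from above cannot go round behind the nut. Axes as the bracket's.
- radio_top (a point): Centre of the top of the fixed grey plastic radio, 76 mm above the ledge. Axes as the bracket's; the radio fills x 43..95, y -103..103, z 6..76 mm in the bracket's frame. The volume knob stands on it up to z = 91 mm.
- wings: Steel wing nut. Origin on its vertical axis at its underside (z = 34 mm home, 37.5 fully loose), z up, two opposite upright wings along its +x and -x. Hub radius 12, 13 mm high. Wings 5 mm thick (y -2.5..2.5), round outline of radius 11.5 mm centred 22.5 mm from the axis, 16.5 mm up: they reach 34 mm from the axis and 28 mm above the underside. Stud on the axis, radius 5, top at z = 50 mm.
- wingnut (a joint): Turn of the wing nut in rad: grows clockwise as seen from above (tightening), 0 fully loose, 11.0 at the hard stop (home); starts between 0 and 3. Each rad lowers the nut 0.32 mm. Light friction (about 1.5 N at a wing); it stays where it is left. Two wings: after each half turn the other wing stands in the same place.
- volume_mark (a point): White mark on the rim of the radio's volume knob (black, diameter 28, 14 mm high, on top of the radio, axis at x = 69, y = -75 mm of the bracket). The knob turns easily and must be left as it is.
- ashtray: Bystander: empty round glass ashtray, straight-walled, diameter 100 mm, 32 mm high, loose. Origin: centre of underside.
- opener: Bystander: flat steel bottle opener lying along its x, about 122 mm long, 36 mm wide, 6 mm thick, loose. Origin: on the underside, 52 mm from the handle's end.
- remote: Bystander: black plastic remote case, 48 x 160 x 22 mm, long along its y, loose. Origin: centre of underside.
- carved_bowl: Bystander: wooden bowl, diameter 150 mm, 55 mm high, loose. Origin: centre of underside.
- mug: Bystander: white mug, diameter 80 mm, 90 mm high, handle at its +y, loose. Origin: centre of underside.
- jar: Bystander: closed amber glass jar, diameter 66 mm, 80 mm high, loose. Origin: centre of underside.
- screwdriver: Bystander: screwdriver lying along its x, handle to -x, loose. Origin: underside.

How it is judged:
By the outcome, as a careful person would: the job done as asked, in the order asked, and still so for the second after the job is handed in, with the robot touching nothing.
It also fails if it takes over 67 s, if anything falls off the work surface, if the arm or the gripper's body presses on something with over 40 N, if the wrist force passes 120 N, or if a joint passes its speed limit or range.

## Working session

There is one attempt and no reset: what is moved stays moved. The work goes in short steps, Python scripts to look and compute and a tool call to move; the robot and the scene stay as the last step left them, time stands still between calls to the robot, and variables do not carry over. Pictures are saved under pics/ and viewed, about 8 in all and at most 12, crops included, and the job is handed in when it is done.

Besides the shell and the picture viewer there is one more tool, called by a JSON object that holds its "fn" and its "kwargs". step_arm: Moves the arm, as the interface text tells. Its arguments: {"type":"object","properties":{"increments":{"type":"array"},"force":{"type":"number"}},"required":["increments"]}

```bash
mkdir -p pics; python3 - <<'E'
from rig import manip
import cv2
s=manip.get_state();print({k:s[k] for k in('clock','position','ee_rot','width')})
for n in('scene','top'):
    d=manip.get_image(n);cv2.imwrite(f'pics/{n}0.png',d['img'][:,:,::-1])
    print(n,d['fx'],d['fy'],d['cx'],d['cy'],d['rvec'],d['tvec'])
E
```

```text
{'clock': 0.0, 'position': array([0.25588667, 0.51431554, 0.23044032]), 'ee_rot': array([ 0.68812385,  0.16118345,  0.68856984, -0.1624101 ]), 'width': 0.08537832363310684}
scene 590.5368808516724 590.5368808516724 320.0136959500645 240.3660280908571 [ 2.30680803  1.17405251 -0.34893921] [-0.28384421 -0.3011163   1.8062708 ]
top 623.7290535130481 623.7290535130481 313.95720014671707 237.98650327916724 [ 2.1738903  -2.2138644   0.07487248] [-0.00550672  0.49174382  1.50020929]
```

View pics/scene0.png

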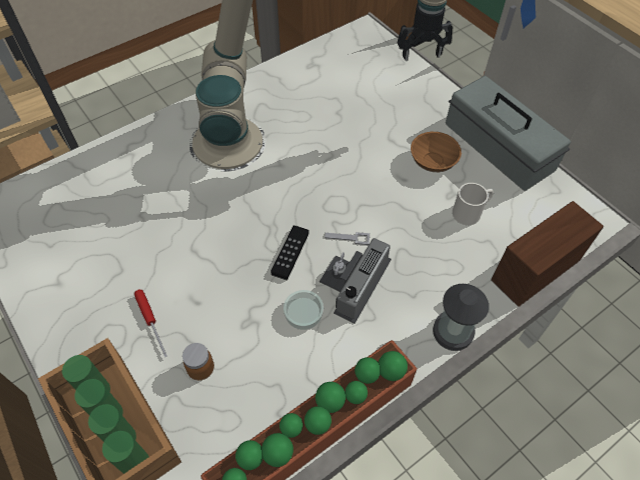

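View pics/top0.png

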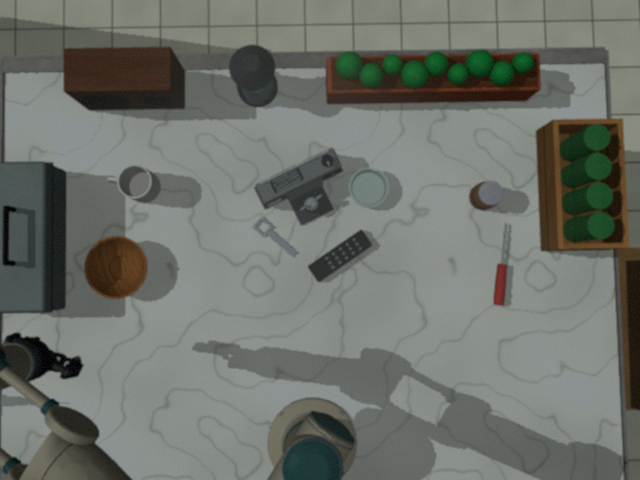

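The top view shows the bracket with its nut at about (312,204), the radio behind it running diagonally, the remote at (341,256), the opener at (275,237) and the ashtray at (369,187). I'll enlarge the bracket in both views.

```bash
cat > h.py <<'E'
import numpy as np,cv2
from rig import manip
def cam(n):
    d=manip.get_image(n);return d,np.array([[d['fx'],0,d['cx']],[0,d['fy'],d['cy']],[0,0,1.]]),cv2.Rodrigues(np.array(d['rvec'],float))[0],np.array(d['tvec'],float)
def back(c,uv,z):
    d,K,R,t=c;r=R.T@np.linalg.solve(K,[uv[0],uv[1],1.]);o=-R.T@t
    return o+r*(z-o[2])/r[2]
def proj(c,P):
    d,K,R,t=c;p=(K@(R@np.atleast_2d(P).T+t[:,None]));return (p[:2]/p[2]).T
E
python3 - <<'E'
from h import *
a=cv2.imread('pics/top0.png')[140:240,245:395];b=cv2.imread('pics/scene0.png')[225:330,310:400]
a=cv2.resize(a,None,fx=5,fy=5,interpolation=cv2.INTER_CUBIC)
cv2.imwrite('pics/c1.png',a)
b=cv2.resize(b,None,fx=5.5,fy=5.5,interpolation=cv2.INTER_CUBIC);cv2.imwrite('pics/c2.png',b)
c=cam('top')
for n,uv,z in[('nut',(312,204),.05),('ash',(369,187),.03),('opener',(275,237),.0),('remote',(341,256),.02),('radioL',(256,185),.076),('radioR',(340,152),.076)]:print(n,back(c,uv,z))
E
```

```text
nut [ 0.57057316 -0.01102492  0.05      ]
ash [ 0.6117847  -0.14974173  0.03      ]
opener [0.49662272 0.08090778 0.        ]
remote [ 0.4464546  -0.07899608  0.02      ]
radioL [0.6145981  0.11944307 0.076     ]
radioR [ 0.68931081 -0.07895957  0.076     ]
```

View pics/c1.png

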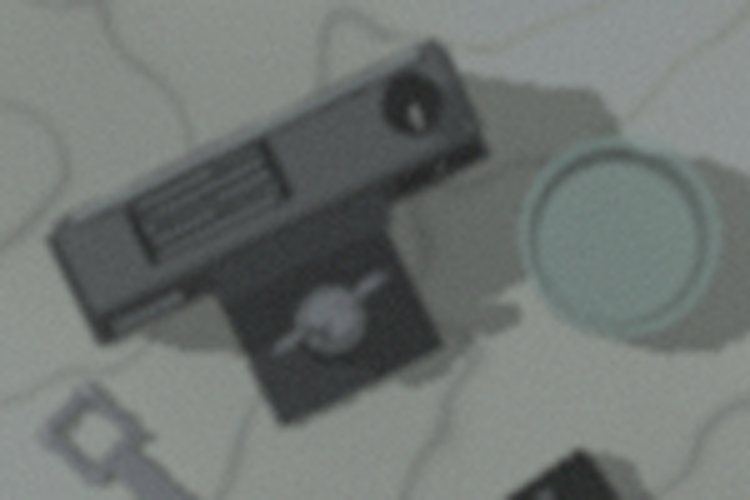

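View pics/c2.png

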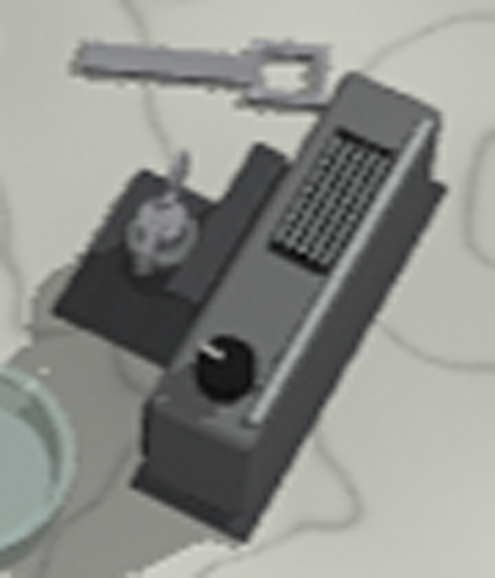

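Top crop: the hub is at about (330,318), with the wings from (275,352) to (385,275). Foot corners are at (285,425) and (440,345), and the knob at (412,105). The scene crop shows the same parts, with the knob mark at (210,350). Next is a joint fit of the bracket pose from both views.

```bash
python3 - <<'E'
from h import *
from scipy.optimize import least_squares
T=cam('top');S=cam('scene')
to=lambda p:np.array(p)/5+[245,140]-.4; so=lambda p:np.array(p)/5.5+[310,225]-.4
obs=[(T,to(p),P) for p,P in[((285,425),(-34,45,6)),((440,345),(-34,-45,6)),((52,235),(95,103,76)),((432,42),(95,-103,76)),((412,103),(69,-75,91)),((332,318),(0,0,50))]]+\
[(S,so(p),P) for p,P in[((55,313),(-34,-45,6)),((145,172),(-34,45,6)),((438,118),(95,103,76)),((350,75),(43,103,76)),((150,405),(43,-103,76)),((258,440),(95,-103,76)),((225,365),(69,-75,91))]]
def f(v,P):
    c,s=np.cos(v[2]),np.sin(v[2]);P=np.array(P)/1e3
    return np.array([v[0]+c*P[0]-s*P[1],v[1]+s*P[0]+c*P[1],P[2]+v[3]])
for m in(0,1):
  res=lambda v:np.concatenate([proj(C,f(np.r_[v[:3],v[3]*m],P))[0]-u for C,u,P in obs])
  r=least_squares(res,[.57,-.01,-.35,0],loss='soft_l1');print(r.x,np.round(res(r.x).reshape(-1,2),1).tolist())
v=r.x
# wings tips in top crop at z~.055
for p in[(275,352),(385,275)]:
  w=back(T,to(p),.053+0*v[3]);d=w[:2]-v[:2];print('tip',w,np.hypot(*d),np.degrees(np.arctan2(d[1],d[0])))
for p in[(180,158),(140,270)]:
  w=back(S,so(p),.058);d=w[:2]-v[:2];print('tipS',w,np.hypot(*d),np.degrees(np.arctan2(d[1],d[0])))
E
```

```text
[ 0.57435418 -0.00886394  0.45418759  0.        ] [[-0.6, 0.6], [1.1, -0.1], [-1.5, -1.5], [0.7, -2.4], [-0.7, -0.7], [0.1, -0.8], [-0.7, -0.4], [-1.3, -0.6], [1.4, -2.4], [-1.0, -2.4], [-0.8, -0.1], [-1.0, 2.6], [0.7, -0.4]]
[ 0.57367684 -0.00777522  0.45138704 -0.00593753] [[-1.1, 1.0], [0.5, 0.5], [-1.7, -1.0], [0.3, -1.5], [-1.1, 0.1], [-0.4, -0.2], [-0.6, 0.3], [-1.1, 0.2], [1.4, -1.3], [-1.0, -1.5], [-0.8, 0.6], [-1.1, 3.3], [0.6, 0.4]]
tip [0.55642644 0.01869205 0.053     ] 0.03159260079146242 123.09484581004324
tip [ 0.5922944  -0.03424887  0.053     ] 0.032364613516712944 -54.883245188866184
tipS [0.55651426 0.01501794 0.058     ] 0.02853211940051316 126.97866723144053
tipS [ 0.59400696 -0.03658376  0.058     ] 0.03525969832994768 -54.78946212152576
```

```bash
cat >> h.py <<'E'
from scipy.spatial.transform import Rotation as Ro
O=np.array([.574,-.0088]);Y=.452
RY=np.array([[np.cos(Y),-np.sin(Y)],[np.sin(Y),np.cos(Y)]])
def b2w(p):return O+RY@(np.array(p)/1e3)
def w2b(p):return RY.T@(np.array(p)[:2]-O)*1e3
def tool():
    s=manip.get_state();q=s['ee_rot'];M=Ro.from_quat([*q[1:],q[0]]).as_matrix()
    return s,M
def rep():
    s,M=tool();print('t',s['clock'],'p',np.round(s['position'],4),'brk',np.round(w2b(s['position']),1),'toolz-brk-deg',round(np.degrees(np.arctan2(M[1,2],M[0,2])-Y),1),'x',M[:,0].round(3),'F',np.round(s['contact_force'],1),'w',round(s['width'],4),'q6',s['qpos'].round(2))
E
python3 - <<'E'
from h import *
rep();print(b2w((-34,0))-tool()[0]['position'][:2])
E
```

```text
t 0.25 p [0.2561 0.5146 0.2309] brk [-57.4 609.7] toolz-brk-deg -52.4 x [-0.    -0.001 -1.   ] F [0.3 0.  0.1] w 0.0855 q6 [ 0.99  0.28  1.51  0.    1.36 -0.12]
[ 0.28733065 -0.5382523 ]
```

{"fn": "step_arm", "kwargs": {"increments": [{"grip": 0,"delta_pos": [0.016,-0.03,0],"twist": -7.1},{"grip": 0,"delta_pos": [0.016,-0.03,0],"twist": -7.1},{"grip": 0,"delta_pos": [0.016,-0.03,0],"twist": -7.1},{"grip": 0,"delta_pos": [0.016,-0.03,0],"twist": -7.1},{"grip": 0,"delta_pos": [0.016,-0.03,0],"twist": -7.1},{"grip": 0,"delta_pos": [0.016,-0.03,0],"twist": -7.1},{"grip": 0,"delta_pos": [0.016,-0.03,0],"twist": -7.1},{"grip": 0,"delta_pos": [0.016,-0.03,0],"twist": -7.1},{"grip": 0,"delta_pos": [0.016,-0.03,0],"twist": -7.1},{"grip": 0,"delta_pos": [0.016,-0.03,0],"twist": -7.1}]}}

```text
clock: 1.08
position: [0.4166, 0.2133, 0.2314]
ee_rot: [0.465, 0.533, 0.465, -0.533]
contact_force: [0.6, 0.5, 0.3]
width: -0.0003
```

{"fn": "step_arm", "kwargs": {"increments": [{"grip": 0,"delta_pos": [0.016,-0.03,0],"twist": -7.1},{"grip": 0,"delta_pos": [0.016,-0.03,0],"twist": -7.1},{"grip": 0,"delta_pos": [0.016,-0.03,0],"twist": -7.1},{"grip": 0,"delta_pos": [0.016,-0.03,0],"twist": -7.1},{"grip": 0,"delta_pos": [0.016,-0.03,0],"twist": -7.1},{"grip": 0,"delta_pos": [0.016,-0.03,0],"twist": -7.1},{"grip": 0,"delta_pos": [0.016,-0.03,0],"twist": -7.1},{"grip": 0,"delta_pos": [0.016,-0.03,0],"twist": -7.1},{"grip": 0,"delta_pos": [0,0,-0.03],"twist": 0},{"grip": 0,"delta_pos": [0,0,-0.03],"twist": 0}]}}

```text
clock: 1.92
position: [0.5469, -0.0277, 0.1721]
ee_rot: [0.157, 0.691, 0.155, -0.688]
contact_force: [-0.5, 1.6, -0.6]
width: 0.0002
```

```bash
python3 - <<'E'
from h import *
rep();d=manip.get_image('wrist');cv2.imwrite('pics/w1.png',d['img'][:,:,::-1]);print(d['fx'],d['cx'],d['cy'],np.round(d['mount'],4).tolist())
E
```

```text
t 1.9167 p [ 0.5469 -0.0277  0.1721] brk [-32.6  -5.1] toolz-brk-deg -180.4 x [ 0.006 -0.001 -1.   ] F [-0.5  1.6 -0.6] w 0.0002 q6 [-0.18  0.27  1.66 -0.    1.2   0.95]
371.64829954431775 319.3880145113608 234.13332611099693 [[0.0, -0.2835, 0.959, -0.143], [1.0, 0.0006, 0.0001, -0.0005], [-0.0006, 0.959, 0.2835, -0.0724], [0.0, 0.0, 0.0, 1.0]]
```

View pics/w1.png

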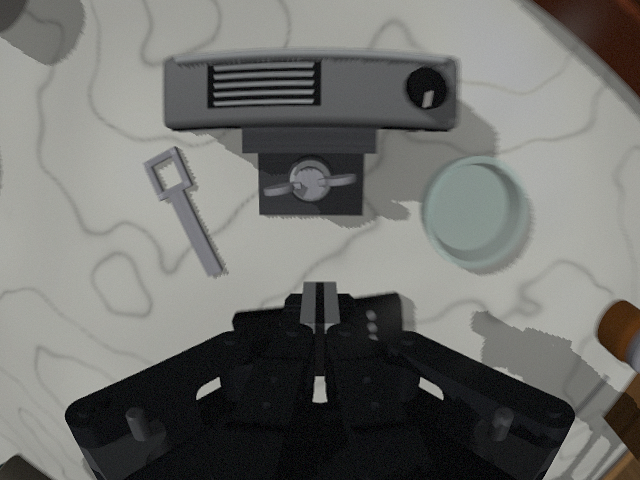

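The wrist view shows the bracket squared up with the tool. The hub is at about (309,181), the wing tips at (265,190) and (355,180), the foot's front corners at (259,215) and (363,214), and the closed tips at (320,283). I'll check the axis and the wing angle from here.

```bash
cat >> h.py <<'E'
def wback(d,st,M,uv,z):
    v=np.array([uv[0]-d['cx'],uv[1]-d['cy']]);r=np.hypot(*v);th=r/d['fx'];ray=np.r_[np.sin(th)*v/r,np.cos(th)]
    m=np.array(d['mount']);o=st['position']+M@m[:3,3];k=M@m[:3,:3]@ray
    return o+k*(z-o[2])/k[2]
E
python3 - <<'E'
from h import *
s,M=tool();d=manip.get_image('wrist')
for n,uv,z in[('stud',(311,181),.050),('hub',(310,183),.048),('tipL',(265,190),.053),('tipR',(355,180),.053),('footL',(259,215),.006),('footR',(363,214),.006),('lipL',(242,152),.069),('lipR',(377,154),.069),('knob',(426,85),.091),('fingL',(303,283),s['position'][2]),('fingR',(338,283),s['position'][2])]:
  w=wback(d,s,M,uv,z);print(n,w.round(4),w2b(w).round(1))
E
```

```text
stud [ 0.5686 -0.0049  0.05  ] [-3.1  5.9]
hub [ 0.5667 -0.0049  0.048 ] [-4.8  6.7]
tipL [0.5496 0.0216 0.053 ] [-8.6 38. ]
tipR [ 0.583  -0.0318  0.053 ] [ -2.  -24.6]
footL [0.5171 0.0207 0.006 ] [-38.3  51.4]
footR [ 0.5558 -0.0578  0.006 ] [-37.8 -36.1]
lipL [0.5698 0.0447 0.069 ] [19.6 49.9]
lipR [ 0.6061 -0.0346  0.069 ] [ 17.6 -37.2]
knob [ 0.6567 -0.0384  0.091 ] [ 61.4 -62.8]
fingL [ 0.5457 -0.0155  0.1648] [-28.4   6.4]
fingR [ 0.5521 -0.0287  0.1648] [-28.4  -8.3]
```

```bash
python3 - <<'E'
from h import *
rep();s,M=tool();d=manip.get_image('wrist');rep()
np.savez('w2.npz',p=s['position'],M=M)
im=d['img'][:,:,::-1];c=cv2.resize(im[120:300,230:390],None,fx=4,fy=4,interpolation=cv2.INTER_CUBIC)[:600];cv2.imwrite('pics/w2.png',c)
E
```

```text
t 2.0167 p [ 0.5405 -0.0252  0.1668] brk [-37.3  -0.2] toolz-brk-deg -180.2 x [-0.011  0.002 -1.   ] F [-1.3  0.5 -0.5] w -0.0001 q6 [-0.18  0.28  1.67 -0.    1.2   0.95]
t 2.0667 p [ 0.5423 -0.0251  0.1694] brk [-35.6  -0.8] toolz-brk-deg -180.2 x [-0.006  0.001 -1.   ] F [-0.  -0.2  0.6] w -0.0002 q6 [-0.17  0.27  1.67 -0.    1.21  0.95]
```

View pics/w2.png

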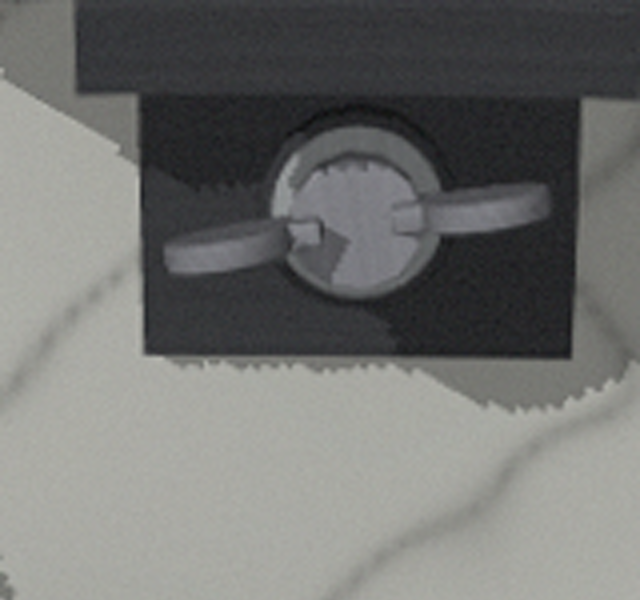

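```bash
python3 - <<'E'
from h import *
n=np.load('w2.npz');s={'position':n['p']};M=n['M'];s2,M2=tool();d=manip.get_image('wrist');rep()
for nm,uv,z in[('hub',(358,228),.049),('tipL',(165,262),.053),('tipR',(550,200),.053),('footL',(146,355),.006),('footR',(572,357),.006),('lipL',(77,92),.069),('lipR',(643,98),.069)]:
  w=wback(d,s,M,np.array(uv)/4+[230,120]-.4,z);print(nm,w.round(4),w2b(w).round(1))
E
```

```text
t 2.1167 p [ 0.544  -0.0251  0.1713] brk [-34.1  -1.5] toolz-brk-deg -180.2 x [-0.001  0.    -1.   ] F [1.  0.2 0.8] w -0.0 q6 [-0.17  0.27  1.67 -0.    1.2   0.95]
hub [ 0.5729 -0.0081  0.049 ] [-0.7  1.1]
tipL [0.5535 0.0201 0.053 ] [-5.9 34.9]
tipR [ 0.5925 -0.0356  0.053 ] [  4.9 -32.2]
footL [0.5238 0.0182 0.006 ] [-33.4  46.2]
footR [ 0.5624 -0.0628  0.006 ] [-34.  -43.5]
lipL [0.5764 0.044  0.069 ] [25.2 46.5]
lipR [ 0.6153 -0.039   0.069 ] [ 23.9 -45.2]
```

{"fn": "step_arm", "kwargs": {"increments": [{"grip": 0,"delta_pos": [0,0,-0.01],"twist": 0},{"grip": 0,"delta_pos": [0,0,-0.016],"twist": 0},{"grip": 0,"delta_pos": [0,0,-0.018],"twist": 0},{"grip": 0,"delta_pos": [0,0,-0.018],"twist": 0},{"grip": 0,"delta_pos": [0,0,-0.016],"twist": 0},{"grip": 0,"delta_pos": [0,0,-0.014],"twist": 0},{"grip": 0,"delta_pos": [0,0,-0.01],"twist": 0},{"grip": 0,"delta_pos": [0,0,-0.006],"twist": 0},{"grip": 0,"delta_pos": [0,0,0],"twist": 0},{"grip": 0,"delta_pos": [0,0,0],"twist": 0}]}}

```text
clock: 2.95
position: [0.5448, -0.0251, 0.0639]
ee_rot: [0.158, 0.69, 0.157, -0.689]
contact_force: [-0.7, 0.4, 1.7]
width: 0.0004
```

```bash
sed -i 's/^O=.*;Y/O=np.array([.5736,-.0079]);Y/' h.py; cat >> h.py <<'E'
def deltas(pts):  # bracket mm waypoints -> world deltas mm from point to point
    W=[b2w(p)*1e3 for p in pts];return np.diff(W,axis=0).round(1).tolist()
E
python3 - <<'E'
from h import *
rep();s=tool()[0];b=w2b(s['position'])
arc=lambda a,z,n,r=28:[(r*np.cos(np.radians(t)),r*np.sin(np.radians(t))) for t in np.linspace(a,z,n)]
print('first',deltas([tuple(b),(-31,4),(-27,10)]+arc(150,100,5)+[(3,26),(7,26)]))
ret=[(7,26),(-12,22),(-25,0),(-10,-24),(3,-27)];print('ret',deltas(ret))
print('stroke',deltas([(3,-27)]+arc(-103,-257,14)+[(1,26),(7,26)]))
E
```

```text
t 2.95 p [ 0.5448 -0.0251  0.0639] brk [-33.4  -2.9] toolz-brk-deg -180.1 x [ 0.001 -0.    -1.   ] F [-0.7  0.4  1.7] w 0.0004 q6 [-0.17  0.38  1.81 -0.    0.95  0.95]
first [[-0.9, 7.3], [1.0, 7.1], [0.7, 4.8], [1.1, 6.0], [2.4, 5.6], [3.5, 5.0], [4.5, 4.1], [7.8, 2.0], [3.6, 1.7]]
ret [[-15.3, -11.9], [-2.1, -25.5], [24.0, -15.0], [13.0, 3.0]]
stroke [[-8.2, -4.3], [-5.7, -0.7], [-5.8, 0.5], [-5.5, 1.7], [-5.1, 2.8], [-4.4, 3.7], [-3.5, 4.6], [-2.5, 5.2], [-1.4, 5.6], [-0.2, 5.8], [1.0, 5.7], [2.1, 5.4], [3.2, 4.8], [4.1, 4.1], [7.1, 2.0], [5.4, 2.6]]
```

{"fn": "step_arm", "kwargs": {"increments": [{"grip": 0,"delta_pos": [-0.0009,0.0073,-0.0103],"twist": 0},{"grip": 0,"delta_pos": [0.001,0.007,0],"twist": 0},{"grip": 0,"delta_pos": [0.0007,0.0048,0],"twist": 0},{"grip": 0,"delta_pos": [0.0011,0.006,0],"twist": 0},{"grip": 0,"delta_pos": [0.0024,0.0056,0],"twist": 0},{"grip": 0,"delta_pos": [0.0035,0.005,0],"twist": 0},{"grip": 0,"delta_pos": [0.0045,0.0041,0],"twist": 0},{"grip": 0,"delta_pos": [0.0078,0.002,0],"twist": 0},{"grip": 0,"delta_pos": [0.0036,0.0017,0],"twist": 0},{"grip": 0,"delta_pos": [0,0,0],"twist": 0}]}}

```text
clock: 3.78
position: [0.5692, 0.0187, 0.053]
ee_rot: [0.157, 0.69, 0.158, -0.689]
contact_force: [-0.5, 0.1, -0.5]
width: 0.0002
```

```bash
python3 - <<'E'
from h import *
rep();d=manip.get_image('wrist');c=cv2.resize(d['img'][120:320,230:420,::-1],None,fx=3,fy=3);cv2.imwrite('pics/w3.png',c)
E
```

```text
t 3.7833 p [0.5692 0.0187 0.053 ] brk [ 7.7 25.9] toolz-brk-deg -180.2 x [ 0.001  0.    -1.   ] F [-0.5  0.1 -0.5] w 0.0002 q6 [-0.09  0.42  1.77  0.    0.95  1.03]
```

View pics/w3.png

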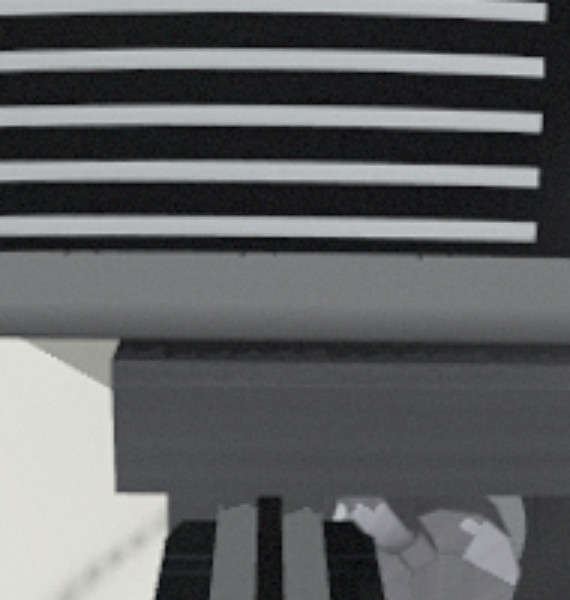

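The tip ended at the planned spot with the wing pushed round under the lip. Now I'll lift, return to the other side, and make the next stroke.

{"fn": "step_arm", "kwargs": {"increments": [{"grip": 0,"delta_pos": [-0.003,-0.002,0.012],"twist": 0},{"grip": 0,"delta_pos": [-0.0123,-0.0099,0.014],"twist": 0},{"grip": 0,"delta_pos": [-0.001,-0.0125,0],"twist": 0},{"grip": 0,"delta_pos": [-0.0011,-0.013,0],"twist": 0},{"grip": 0,"delta_pos": [0.012,-0.0075,0],"twist": 0},{"grip": 0,"delta_pos": [0.012,-0.0075,0],"twist": 0},{"grip": 0,"delta_pos": [0.013,0.003,0],"twist": 0},{"grip": 0,"delta_pos": [0,0,0],"twist": 0},{"grip": 0,"delta_pos": [0,0,-0.013],"twist": 0},{"grip": 0,"delta_pos": [0,0,-0.013],"twist": 0}]}}

```text
clock: 4.67
position: [0.5878, -0.032, 0.053]
ee_rot: [0.158, 0.69, 0.157, -0.689]
contact_force: [-0.7, 0.7, -0.8]
width: 0.0
```

```bash
python3 - <<'E'
from h import *
rep();d=manip.get_image('wrist');c=cv2.resize(d['img'][200:400,200:400,::-1],None,fx=3,fy=3);cv2.imwrite('pics/w4.png',c)
E
```

```text
t 4.6667 p [ 0.5878 -0.032   0.053 ] brk [  2.3 -27.9] toolz-brk-deg -180.2 x [ 0.001 -0.    -1.   ] F [-0.7  0.7 -0.8] w 0.0 q6 [-0.17  0.44  1.73 -0.    0.97  0.95]
```

View pics/w4.png

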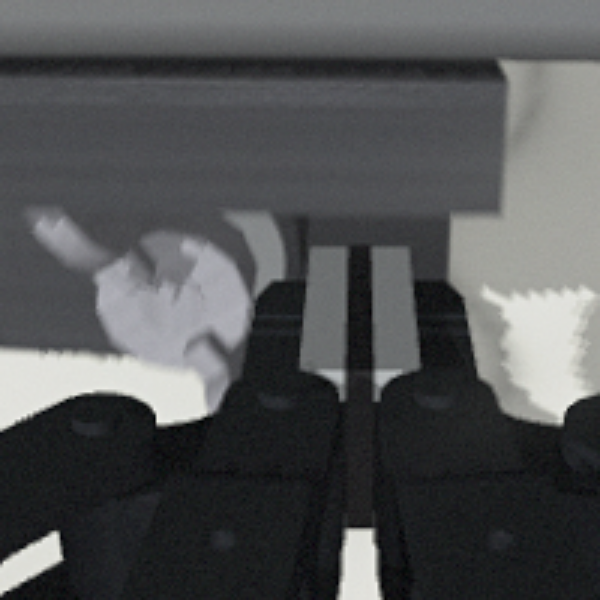

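{"fn": "step_arm", "kwargs": {"increments": [{"grip": 0,"delta_pos": [-0.0082,-0.0036,0],"twist": 0},{"grip": 0,"delta_pos": [-0.0057,-0.0007,0],"twist": 0},{"grip": 0,"delta_pos": [-0.0058,0.0005,0],"twist": 0},{"grip": 0,"delta_pos": [-0.0055,0.0017,0],"twist": 0},{"grip": 0,"delta_pos": [-0.0051,0.0028,0],"twist": 0},{"grip": 0,"delta_pos": [-0.0044,0.0037,0],"twist": 0},{"grip": 0,"delta_pos": [-0.0035,0.0046,0],"twist": 0},{"grip": 0,"delta_pos": [-0.0025,0.0052,0],"twist": 0},{"grip": 0,"delta_pos": [-0.0014,0.0056,0],"twist": 0},{"grip": 0,"delta_pos": [-0.0002,0.0058,0],"twist": 0}]}}

```text
clock: 5.55
position: [0.5441, -0.0048, 0.0528]
ee_rot: [-0.158, -0.689, -0.158, 0.69]
contact_force: [-0.9, -1.9, 0.7]
width: 0.0001
```

{"fn": "step_arm", "kwargs": {"increments": [{"grip": 0,"delta_pos": [0.001,0.0057,0],"twist": 0},{"grip": 0,"delta_pos": [0.0021,0.0054,0],"twist": 0},{"grip": 0,"delta_pos": [0.0032,0.0048,0],"twist": 0},{"grip": 0,"delta_pos": [0.0041,0.0041,0],"twist": 0},{"grip": 0,"delta_pos": [0.0071,0.002,0],"twist": 0},{"grip": 0,"delta_pos": [0.0054,0.0026,0],"twist": 0},{"grip": 0,"delta_pos": [0,0,0],"twist": 0}]}}

```text
clock: 6.13
position: [0.5697, 0.0197, 0.0529]
ee_rot: [0.157, 0.69, 0.158, -0.689]
contact_force: [-1.8, 0.3, 0.2]
width: -0.0001
```

```bash
python3 - <<'E'
from h import *
rep()
E
```

```text
t 6.1333 p [0.5697 0.0197 0.0529] brk [ 8.6 26.5] toolz-brk-deg -180.2 x [ 0.001  0.001 -1.   ] F [-1.8  0.3  0.2] w -0.0001 q6 [-0.09  0.42  1.77  0.    0.95  1.03]
```

{"fn": "step_arm", "kwargs": {"increments": [{"grip": 0,"delta_pos": [-0.0035,-0.003,0.012],"twist": 0},{"grip": 0,"delta_pos": [-0.0123,-0.0099,0.014],"twist": 0},{"grip": 0,"delta_pos": [-0.001,-0.0125,0],"twist": 0},{"grip": 0,"delta_pos": [-0.0011,-0.013,0],"twist": 0},{"grip": 0,"delta_pos": [0.012,-0.0075,0],"twist": 0},{"grip": 0,"delta_pos": [0.012,-0.0075,0],"twist": 0},{"grip": 0,"delta_pos": [0.013,0.003,0],"twist": 0},{"grip": 0,"delta_pos": [0,0,0],"twist": 0},{"grip": 0,"delta_pos": [0,0,-0.013],"twist": 0},{"grip": 0,"delta_pos": [0,0,-0.013],"twist": 0}]}}

```text
clock: 6.97
position: [0.5876, -0.0322, 0.0531]
ee_rot: [0.158, 0.69, 0.157, -0.689]
contact_force: [-0.2, 0.2, 0.7]
width: 0.0002
```

{"fn": "step_arm", "kwargs": {"increments": [{"grip": 0,"delta_pos": [-0.0082,-0.0036,0],"twist": 0},{"grip": 0,"delta_pos": [-0.0057,-0.0007,0],"twist": 0},{"grip": 0,"delta_pos": [-0.0058,0.0005,0],"twist": 0},{"grip": 0,"delta_pos": [-0.0055,0.0017,0],"twist": 0},{"grip": 0,"delta_pos": [-0.0051,0.0028,0],"twist": 0},{"grip": 0,"delta_pos": [-0.0044,0.0037,0],"twist": 0},{"grip": 0,"delta_pos": [-0.0035,0.0046,0],"twist": 0},{"grip": 0,"delta_pos": [-0.0025,0.0052,0],"twist": 0},{"grip": 0,"delta_pos": [-0.0014,0.0056,0],"twist": 0},{"grip": 0,"delta_pos": [-0.0002,0.0058,0],"twist": 0}]}}

```text
clock: 7.8
position: [0.5439, -0.005, 0.0529]
ee_rot: [-0.158, -0.689, -0.158, 0.69]
contact_force: [1.3, -2.5, -0.6]
width: -0.0
```

{"fn": "step_arm", "kwargs": {"increments": [{"grip": 0,"delta_pos": [0.001,0.0057,0],"twist": 0},{"grip": 0,"delta_pos": [0.0021,0.0054,0],"twist": 0},{"grip": 0,"delta_pos": [0.0032,0.0048,0],"twist": 0},{"grip": 0,"delta_pos": [0.0041,0.0041,0],"twist": 0},{"grip": 0,"delta_pos": [0.0071,0.002,0],"twist": 0},{"grip": 0,"delta_pos": [0.0049,0.0016,0],"twist": 0},{"grip": 0,"delta_pos": [0,0,0],"twist": 0}]}}

```text
clock: 8.38
position: [0.5687, 0.0184, 0.0529]
ee_rot: [0.157, 0.69, 0.158, -0.689]
contact_force: [-0.9, -0.2, 1.0]
width: 0.0001
```

{"fn": "step_arm", "kwargs": {"increments": [{"grip": 0,"delta_pos": [-0.003,-0.002,0.012],"twist": 0},{"grip": 0,"delta_pos": [-0.0123,-0.0099,0.014],"twist": 0},{"grip": 0,"delta_pos": [-0.001,-0.0125,0],"twist": 0},{"grip": 0,"delta_pos": [-0.0011,-0.013,0],"twist": 0},{"grip": 0,"delta_pos": [0.012,-0.0075,0],"twist": 0},{"grip": 0,"delta_pos": [0.012,-0.0075,0],"twist": 0},{"grip": 0,"delta_pos": [0.013,0.003,0],"twist": 0},{"grip": 0,"delta_pos": [0,0,0],"twist": 0}]}}

```text
clock: 9.05
position: [0.5901, -0.0332, 0.079]
ee_rot: [0.157, 0.691, 0.156, -0.688]
contact_force: [0.7, -0.2, 0.8]
width: 0.0002
```

```bash
python3 - <<'E'
from h import *
rep();d=manip.get_image('wrist');c=cv2.resize(d['img'][200:400,200:400,::-1],None,fx=3,fy=3);cv2.imwrite('pics/w5.png',c)
E
```

```text
t 9.05 p [ 0.5901 -0.0332  0.079 ] brk [  3.7 -30. ] toolz-brk-deg -180.3 x [ 0.004 -0.    -1.   ] F [ 0.7 -0.2  0.8] w 0.0002 q6 [-0.17  0.42  1.69  0.    1.03  0.95]
```

View pics/w5.png

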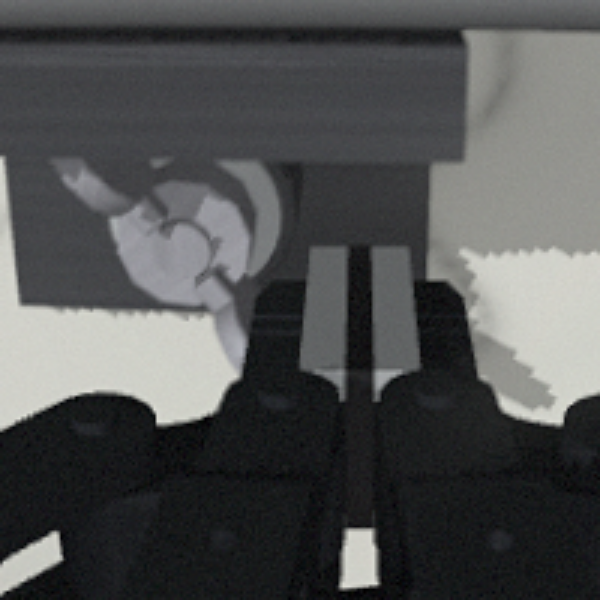

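After three strokes the wings are again one rear-left and one front-right, and the stud stands further out, so the nut is going down. I've turned it about 430°, so the stop may be near and I'll go on in small, force-checked steps.

{"fn": "step_arm", "kwargs": {"increments": [{"grip": 0,"delta_pos": [0,0,-0.013],"twist": 0},{"grip": 0,"delta_pos": [0,0,-0.013],"twist": 0},{"grip": 0,"delta_pos": [-0.005,-0.0015,0],"twist": 0},{"grip": 0,"delta_pos": [-0.005,-0.0015,0],"twist": 0},{"grip": 0,"delta_pos": [-0.004,-0.0005,0],"twist": 0},{"grip": 0,"delta_pos": [-0.003,0,0],"twist": 0}]}}

```text
clock: 9.6
position: [0.57, -0.0355, 0.054]
ee_rot: [0.158, 0.69, 0.157, -0.689]
contact_force: [1.2, 0.7, 0.0]
width: 0.0001
```

{"fn": "step_arm", "kwargs": {"increments": [{"grip": 0,"delta_pos": [-0.0028,0.0005,0],"twist": 0},{"grip": 0,"delta_pos": [-0.0028,0.0007,0],"twist": 0},{"grip": 0,"delta_pos": [-0.0027,0.0008,0],"twist": 0}]}}

```text
clock: 9.85
position: [0.5617, -0.0331, 0.0537]
ee_rot: [0.158, 0.69, 0.157, -0.689]
contact_force: [1.3, -1.3, 0.2]
width: -0.0005
```

{"fn": "step_arm", "kwargs": {"increments": [{"grip": 0,"delta_pos": [-0.0027,0.001,0],"twist": 0},{"grip": 0,"delta_pos": [-0.0025,0.0014,0],"twist": 0},{"grip": 0,"delta_pos": [-0.0024,0.0016,0],"twist": 0}]}}

```text
clock: 10.1
position: [0.5542, -0.029, 0.0532]
ee_rot: [0.158, 0.69, 0.157, -0.689]
contact_force: [3.1, -0.9, -0.1]
width: -0.0002
```

```bash
python3 - <<'E'
from h import *
rep()
E
```

```text
t 10.1 p [ 0.5542 -0.029   0.0532] brk [-26.7 -10.5] toolz-brk-deg -180.2 x [ 0.001 -0.    -1.   ] F [ 3.1 -0.9 -0.1] w -0.0002 q6 [-0.18  0.4   1.8  -0.    0.94  0.94]
```

{"fn": "step_arm", "kwargs": {"increments": [{"grip": 0,"delta_pos": [-0.002,0.0021,0],"twist": 0},{"grip": 0,"delta_pos": [-0.0017,0.0023,0],"twist": 0},{"grip": 0,"delta_pos": [-0.0014,0.0025,0],"twist": 0}]}}

```text
clock: 10.35
position: [0.5483, -0.0219, 0.0529]
ee_rot: [-0.158, -0.689, -0.158, 0.69]
contact_force: [0.5, -0.5, 0.5]
width: -0.0003
```

{"fn": "step_arm", "kwargs": {"increments": [{"grip": 0,"delta_pos": [-0.0012,0.0026,0],"twist": 0},{"grip": 0,"delta_pos": [-0.001,0.0027,0],"twist": 0},{"grip": 0,"delta_pos": [-0.0008,0.0028,0],"twist": 0}]}}

```text
clock: 10.6
position: [0.5452, -0.0136, 0.0528]
ee_rot: [-0.157, -0.689, -0.158, 0.69]
contact_force: [0.7, -1.6, 0.5]
width: -0.0
```

{"fn": "step_arm", "kwargs": {"increments": [{"grip": 0,"delta_pos": [-0.0005,0.0029,0],"twist": 0},{"grip": 0,"delta_pos": [-0.0002,0.0029,0],"twist": 0},{"grip": 0,"delta_pos": [0,0.0029,0],"twist": 0}]}}

```text
clock: 10.85
position: [0.5449, -0.005, 0.0529]
ee_rot: [-0.158, -0.689, -0.158, 0.69]
contact_force: [0.4, -1.5, 0.8]
width: -0.0001
```

{"fn": "step_arm", "kwargs": {"increments": [{"grip": 0,"delta_pos": [0.0003,0.0029,0],"twist": 0},{"grip": 0,"delta_pos": [0.0005,0.0028,0],"twist": 0},{"grip": 0,"delta_pos": [0.0008,0.0028,0],"twist": 0}]}}

```text
clock: 11.1
position: [0.5466, 0.0036, 0.0529]
ee_rot: [-0.157, -0.689, -0.158, 0.69]
contact_force: [-0.1, -1.4, 0.2]
width: -0.0001
```

{"fn": "step_arm", "kwargs": {"increments": [{"grip": 0,"delta_pos": [0.0011,0.0027,0],"twist": 0},{"grip": 0,"delta_pos": [0.0014,0.0025,0],"twist": 0},{"grip": 0,"delta_pos": [0.0017,0.0024,0],"twist": 0}]}}

```text
clock: 11.35
position: [0.5504, 0.0107, 0.0529]
ee_rot: [-0.158, -0.689, -0.157, 0.69]
contact_force: [-4.3, -7.7, 0.4]
width: 0.0
```

{"fn": "step_arm", "kwargs": {"increments": [{"grip": 0,"delta_pos": [0.0008,0.001,0],"twist": 0},{"grip": 0,"delta_pos": [0,0,0],"twist": 0}]}}

```text
clock: 11.52
position: [0.5503, 0.0105, 0.0528]
ee_rot: [-0.159, -0.688, -0.157, 0.691]
contact_force: [-2.5, -6.8, 1.5]
width: -0.0001
```

```bash
python3 - <<'E'
from h import *
rep()
E
```

```text
t 11.5167 p [0.5503 0.0105 0.0528] brk [-12.9  26.8] toolz-brk-deg -180.1 x [-0.004 -0.003 -1.   ] F [-2.5 -6.8  1.5] w -0.0001 q6 [-0.11  0.4   1.81 -0.    0.94  1.02]
```

{"fn": "step_arm", "kwargs": {"increments": [{"grip": 0,"delta_pos": [0.0016,0.0012,0],"twist": 0},{"grip": 0,"delta_pos": [0.0016,0.0012,0],"twist": 0},{"grip": 0,"delta_pos": [0.0,0.0,0],"twist": 0}]}}

```text
clock: 11.77
position: [0.5506, 0.011, 0.0525]
ee_rot: [-0.16, -0.685, -0.157, 0.693]
contact_force: [-8.3, -11.9, 6.0]
width: -0.0001
```

```bash
python3 - <<'E'
from h import *
rep()
d=manip.get_image('wrist');c=cv2.resize(d['img'][200:400,230:430,::-1],None,fx=3,fy=3);cv2.imwrite('pics/w6.png',c)
E
```

```text
t 11.7667 p [0.5506 0.011  0.0525] brk [-12.4  27.1] toolz-brk-deg -180.0 x [-0.01  -0.006 -1.   ] F [ -8.3 -11.9   6. ] w -0.0001 q6 [-0.1   0.4   1.8  -0.01  0.94  1.02]
```

View pics/w6.png

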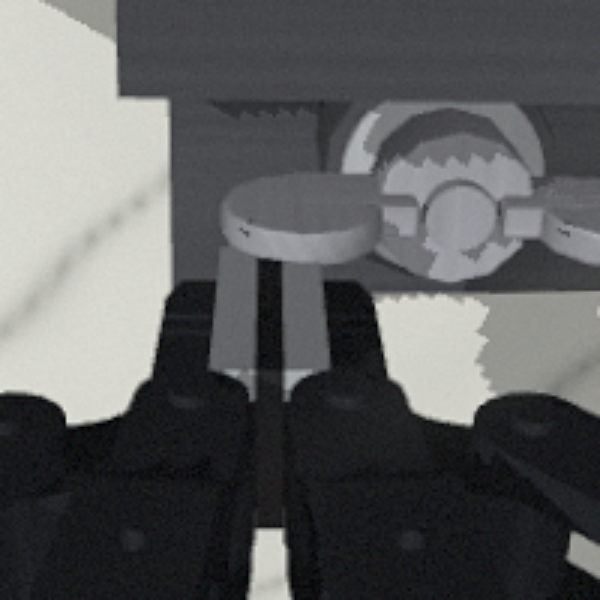

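The tips lie flat on the wing, which stands at about 90° in the bracket frame. It no longer moves at about 16 N, ten times the friction, after roughly 550° of turning, so the nut is home. I'll back off and lift.

{"fn": "step_arm", "kwargs": {"increments": [{"grip": 0,"delta_pos": [-0.004,-0.0025,0],"twist": 0},{"grip": 0,"delta_pos": [-0.008,-0.004,0],"twist": 0},{"grip": 0,"delta_pos": [-0.008,-0.004,0.005],"twist": 0},{"grip": 0,"delta_pos": [-0.006,-0.003,0.015],"twist": 0},{"grip": 0,"delta_pos": [-0.005,0,0.025],"twist": 0},{"grip": 0,"delta_pos": [-0.005,0,0.025],"twist": 0},{"grip": 0,"delta_pos": [-0.005,0,0.02],"twist": 0},{"grip": 0,"delta_pos": [0,0,0.01],"twist": 0},{"grip": 0,"delta_pos": [0,0,0],"twist": 0},{"grip": 0,"delta_pos": [0,0,0],"twist": 0}]}}

```text
clock: 12.65
position: [0.5141, 0.0008, 0.1532]
ee_rot: [0.158, 0.69, 0.157, -0.689]
contact_force: [-0.4, 0.1, -0.2]
width: 0.0
```

```bash
python3 - <<'E'
from h import *
rep();d=manip.get_image('wrist');cv2.imwrite('pics/w7.png',d['img'][:,:,::-1])
a=cv2.imread('pics/top0.png').astype(int);b=manip.get_image('top')['img'][:,:,::-1]
n=(cv2.absdiff(a.astype('uint8'),b).max(2)>40)
for nm,(x0,x1,y0,y1) in dict(ash=(345,392,165,212),opener=(250,300,213,260),remote=(300,380,225,285),knob=(318,345,145,172),jar=(465,505,175,215),bowl=(80,150,230,300),mug=(105,158,160,205)).items():print(nm,n[y0:y1,x0:x1].sum())
E
```

```text
t 12.65 p [0.5141 0.0008 0.1532] brk [-49.7  33.8] toolz-brk-deg -180.2 x [ 0.001  0.    -1.   ] F [-0.4  0.1 -0.2] w 0.0 q6 [-0.13  0.24  1.76  0.    1.14  0.99]
ash 52
opener 859
remote 756
knob 0
jar 0
bowl 0
mug 0
```

View pics/w7.png

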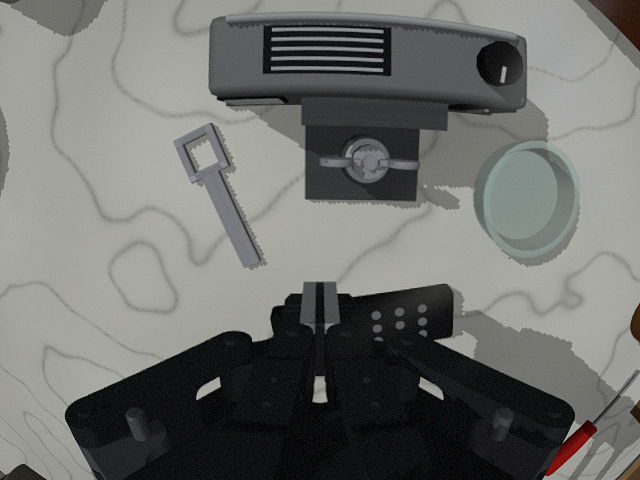

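The wings stand square at (320,162)–(420,164). The knob mark, ashtray, opener and remote are as before; the pixel differences at the opener and remote are the arm and its shadow. Handing in.

```bash
python3 -c "
from rig import manip
print(manip.sign_off())"
```

```text
the job is handed in; nothing more can be done
None
```

The wing nut is home: I pushed its wings round clockwise with the closed fingertips in four strokes, about 550° (9.6 rad) in all. I then backed off and lifted clear, and handed the job in at about 13 s.

- **Stop:** on the last stroke the wing stopped dead. Contact force rose from about 1.5 N to about 16 N (wrist readings) while the tip moved less than 1 mm.
- **Turn count:** 9.6 rad fits a start at about 1.4 rad. The joint angle itself was not read directly; home is judged from the stop and this count.
- **Clear at the end:** the wrist force was near zero with the tool about 15 cm above the ledge.
- **Everything else:** no change at the knob, jar, bowl or mug when I compared the top view before and after. The screwdriver was not compared.
- **Checks that disagreed:** that comparison also flagged a few pixels at the ashtray and many at the opener and remote. I put these down to the arm and its shadow, since all three looked in place in the last wrist picture, although the gripper hid part of the remote. An early wrist measurement was about 7 mm off because the arm was still swinging; the repeat agreed to about 1 mm.

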